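Clamp a boot sole and set its seam channel

ROBOT

A 6-joint arm with a two-finger parallel gripper is mounted at the origin on the work surface. World frame = base frame: x ahead of the robot, y to its left, z up, the work surface at z = 0. Lengths are in m, angles in rad, forces in N, time in s.
With the tool pointing down it reaches from about 0.35 to 0.975 m from the base axis. Payload 7.1 kg.
Tool frame: the origin (TCP) lies at the very end of the fingers, on their centre line; the grasp point (between the pads) lies behind it (arm.grip_depth is the z of the grasp point in the tool frame, in m); z points along the fingers, y is the line along which they close (so a half turn about z gives the same grasp; the last joint's range is limited). The gripper opens to 88 mm and grips with 3 to 60 N. Pads are 20 mm wide; open, the fingers measure 115 mm over their backs; the gripper's body (75 mm by 178 mm) begins 61 mm behind the grasp point.
Start: joints at [1.239, 0.423, 1.63, -0, 1.089, -0.019], TCP at [0.192, 0.595, 0.223] pointing down, gripper open.
Joint ranges: [-3, 3], [-0.9, 2.11], [0.09, 2.58], [-1.31, 4.45], [0.11, 2.69], [-2.54, 2.54]. Speed limits (rad/s): [2.39, 2.39, 3.01, 3.14, 3.14, 3.14].

INTERFACE

Orientations are given as a rotation vector (axis times angle).
In Python, from bench import arm gives the robot as it stands.
- The arm moves only by the shell command python3 -m pendant 'ROWS' [OPENING] [FORCE]. ROWS is JSON, a list that holds one entry, the list of rows, each a list of 6 numbers: the shift along the tool's x, y, z in mm, then the turn, a rotation vector about the tool's x, y, z in rad. In form: [[[dx, dy, dz, ax, ay, az], ...]]. A call has 1 to 5 rows; each row shifts and turns the commanded pose from where the row before left it, along the tool's axes as they then stand; what a row does not reach is not made up. A row lasts 1/12 s, in which the tool goes at most 41.7 mm and 7.16 degrees, less where a joint would pass 70% of its speed; a pose out of reach is approached as far as the arm can. A call is refused whole if a number of a shift passes 41.7 or a number of a turn 0.125, either way. A call with a gripper value outside its range is refused whole. OPENING is the opening, from 0 (shut) to 1 (fully open), set as the call begins (- or left out, the last holds). The fingers move at their own pace and stop on an object; FORCE is the grip in N (left out, the last holds). Time passes only in rows, so rows that do not move let the fingers close. It gives the time, the measured TCP pose, the force, the opening and the grip force at its end, in the units of the state.
- arm.get_obs(): the state, without advancing time (a new reading comes with each control period).
- arm.get_image(name): name is "side" or "top"; returns (picture, depth): 384x512x3 uint8, red, green, blue; 384x512 float32, m along the optical axis (not along the pixel's ray), 0 where there is no reading.
- arm.camera_info(name): a dict with "intrinsics" (3x3 intrinsics, pixels), "pose" (4x4, takes a point from camera to world coordinates). Camera axes: x right, y up, looking along -z (the intrinsics and any distortion apply to the point x, -y, -z); pixel columns grow to the right and rows downward; lengths in m; the calibration is good to about 2 mm. A picture is of the moment at which its call begins. camera_info takes no time and is no camera call.
- arm.close_job(): hands the job in; it is judged then, once.
Trained networks look in the newest picture that a camera, given by its name, has taken for a name from the list of things; names that differ only in an ending like _2 or _b are one class to them, and where a whole thing is asked for, a point or a joint stands for the part that bears it (a point fixed in the world has none). Each returns a list of dicts, best first, with "score" (0 to 1); they miss things now and then, are a little off and sometimes report something else, mostly with a low value. They report only what shows in the picture. A call takes as long as a camera call.
- arm.spot_in(thing, camera): "position" ([x, y, z] in m, in world coordinates, good to about 4 mm: the middle of the surface that is visible of it).
- arm.trace(thing, camera): "mask" (384x512 bool, what is visible of it).
- arm.tip_of(thing, camera): "position" ([x, y, z] in m, in world coordinates, good to about 4 mm: a listed point, or the origin of a listed thing).
The state is a dict: "time": time; "joint_positions": joint angles; "qvel": joint speeds; "joint_torque": joint torques, N m; "position": TCP position; "orientation": TCP orientation; "wrist_force": force on the tool from outside, world axes, zero at the start; "wrist_torque": the same for the moment, N m; "gripper_width": finger opening in m; "grip_force": force on a finger pad.
Only numpy, scipy, OpenCV 4.12 (cv2) and the standard library are available. Lean on these libraries where they do the work, as an engineer would, in place of code of your own. Each camera call takes 0.05 s, during which the arm holds its last target. There are 200 camera calls.

TASK

Lay the retaining bar with the red grip across the two posts of the blue jig, between their yellow cheeks, so that it holds the boot sole down, and let go of it. Then take the orange seam stylus and guide its tip along the sole's channel in one gentle pass, from the green mark round the toe to the red mark, slowly (never above 10 cm/s), with the tip staying well down in the channel all the way and entering and leaving it only at the marks. Hang the stylus back upright in its stand, and leave the sole in its place and everything else alone.

Things in the scene. Friction and masses are not known exactly. Their poses are not given: they have to be found in the camera images.
- jig: fixed blue plate, 260 (x) x 210 (y) x 12, origin under its centre. Two steel posts at its x = -35, y = +80 and -80 (26 wide along y), tops level seats 30 above the table. Two yellow cheeks on each, 48 above the table, leave a 30 wide slot along the jig's y. Four dark blocks (24 above the table) locate the sole
- bar_seat (a point): point midway between the two post seats, at seat height (30 above the table), axes as the jig's: the bar lies along its y. When laid right the bar's origin is here
- sole: black boot sole 204 x 92 x 16, loose in the jig 12 above the table, axes as the jig's, toe to +x, origin at its underside. In its top a tan-floored channel 14 wide, 10 deep (floor z = 6), a U round the toe: (16, 33) green mark to (50, 33), half circle radius 33 about (50, 0) through (83, 0) to (50, -33), to (16, -33) red mark. End walls 9 beyond the marks
- seam0 (a point): channel's start, on the channel floor's centre line at the green mark, sole (16, 33, 6)
- seam1 (a point): channel floor's centre line at the end of the first straight, sole (50, 33, 6)
- seam2 (a point): channel floor's centre line on the curve, 45 degrees from the toe's foremost point, sole (73, 23, 6)
- seam3 (a point): channel floor's centre line at the toe's foremost point, sole (83, 0, 6)
- seam4 (a point): channel floor's centre line on the curve past the toe, sole (73, -23, 6)
- seam5 (a point): channel floor's centre line at the start of the second straight, sole (50, -33, 6)
- seam6 (a point): channel's end, at the red mark, sole (16, -33, 6)
- bar: retaining bar: aluminium bar 200 long (along its y), 20 wide, 12 thick, with a red grip block 60 long (y), 20 wide (x) on its middle, from 12 to 38 above its underside. Origin at the centre of its underside. 0.2 to 0.3 kg. Starts flat on the table, block up
- stylus: upright seam stylus 125 long, origin at its tip, z up along it. Tip 4 to 6 across, tapering to a steel shank 10 across; brass collar 40 across, 55 to 61 above the tip; round orange handle 26 across, 61 to 125 above the tip. Starts hanging by its collar in its stand. Can be gripped at any yaw
- stylus_tip (a point): the very tip of the stylus
- stylus_grip (a point): on the stylus axis 98 above the tip, 27 below the handle's top: the place to grip
- stand: stylus stand fixed to the table: grey base 100 x 100 x 12, two grey side walls, light wood top plate 70 x 70 x 12 whose top is 80 above the table, with one round through hole 24 across in its middle. Origin under its centre
- stand_hole (a point): centre of the stand's hole at the top face, 80 above the table. The collar rests on this face, so the tip hangs 55 below this point
- insoles_a: bundle of nine tan and pink card insoles tied with a white paper band, 195 x 66 x 45, origin under its centre (bystander, leave alone)
- insoles_b: bundle of six insoles with a white band, 195 x 66 x 30, origin under its centre (bystander, leave alone)
- flask_a: square white plastic flask with a blue cone cap, 75 x 75 x 190, origin under its centre (bystander, leave alone)
- flask_b: second flask like flask_a, 75 x 75 x 190 (bystander, leave alone)
- last: wooden shoe last, 215 x 66 x 80, its toe to its +x, origin under it (bystander, leave alone)
- pot: amber glass cup, 66 across, 55 high, origin under its centre (bystander, leave alone)
- brush: flat brush lying on the table, its handle to its -x (bystander, leave alone)

How it is judged:
By the outcome, as a careful person would: the job done as asked, in the order asked, and still so for the second after the job is handed in, with the robot touching nothing.
It also fails if it takes over 72 s, if anything falls off the work surface, if the arm or the gripper's body presses on something with over 40 N, if the wrist force passes 120 N, or if a joint passes its speed limit or range.

## Working session

There is one attempt and no reset: what is moved stays moved. The work goes in short steps, Python scripts to look and compute and a shell command to move; the robot and the scene stay as the last step left them, time stands still between calls to the robot, and variables do not carry over. Pictures are saved under pics/ and viewed, at most 10 in all, crops included, and the job is handed in when it is done.

```bash
ls; mkdir -p pics; cat > h.py <<'E'
import numpy as np, cv2
from bench import arm
from scipy.spatial.transform import Rotation as R
def proj(cam,p):
    i=arm.camera_info(cam);K=np.array(i["intrinsics"]);T=np.linalg.inv(np.array(i["pose"]))
    q=T[:3,:3]@np.array(p)+T[:3,3];q=q*[1,-1,-1];q=K@q;return q[:2]/q[2]
def cloud(cam,depth):
    i=arm.camera_info(cam);K=np.array(i["intrinsics"]);T=np.array(i["pose"])
    v,u=np.indices(depth.shape);x=(u-K[0,2])/K[0,0]*depth;y=(v-K[1,2])/K[1,1]*depth
    P=np.stack([x,-y,-depth],-1);return P@T[:3,:3].T+T[:3,3]
E
python3 - <<'E'
from h import *
o=arm.get_obs();print(o["time"],o["position"],o["orientation"],R.from_rotvec(o["orientation"]).as_matrix().round(3),arm.grip_depth)
ims=[]
for c in ("top","side"):
    im,d=arm.get_image(c);ims.append(im);np.savez(f"{c}0.npz",im=im,d=d)
    print(c,arm.camera_info(c))
    for t in ["jig","bar_seat","sole","seam0","seam1","seam3","seam5","seam6","bar","stylus","stylus_tip","stylus_grip","stand","stand_hole"]:
        try:
            r=arm.tip_of(t,c)
            print(t,[(np.round(a["position"],4).tolist(),round(a["score"],2)) for a in r[:2]])
        except Exception as e: print(t,e)
    cv2.imwrite(f"pics/{c}0.png",cv2.resize(im[:,:,::-1],(800,600)))
E
```

```text
pics
0.0 [0.19212542 0.59415649 0.22189963] [-4.89302519e-01 -3.10299062e+00  2.34420291e-03] [[-0.951  0.308 -0.   ]
 [ 0.308  0.951 -0.001]
 [ 0.    -0.002 -1.   ]] -0.0187
top {'intrinsics': array([[498.98375499,   0.        , 258.50859086],
       [  0.        , 498.98375499, 197.53754725],
       [  0.        ,   0.        ,   1.        ]]), 'pose': array([[ 2.52886701e-02,  9.97943234e-01, -5.89048854e-02,
         4.33770981e-01],
       [-9.99680137e-01,  2.52640440e-02, -1.16288168e-03,
         9.26738855e-02],
       [ 3.27685718e-04,  5.89154516e-02,  9.98262922e-01,
         1.68334301e+00],
       [ 0.00000000e+00,  0.00000000e+00,  0.00000000e+00,
         1.00000000e+00]])}
jig [([0.5222, -0.0448, -0.0036], 0.56)]
bar_seat [([0.5288, -0.0789, 0.0351], 0.8), ([0.585, 0.4954, -0.0004], 0.58)]
sole [([0.5217, -0.041, 0.0107], 0.67), ([0.4781, 0.0199, 0.0176], 0.61)]
seam0 [([0.5042, 0.0369, 0.0161], 0.87), ([0.5389, 0.0055, 0.0168], 0.79)]
seam1 [([0.5042, 0.0369, 0.0161], 0.87), ([0.5389, 0.0055, 0.0168], 0.79)]
seam3 [([0.5042, 0.0369, 0.0161], 0.87), ([0.5389, 0.0055,
[... 1161 characters left out ...]
), ([0.4801, 0.0224, 0.0166], 0.9)]
seam1 [([0.5491, -0.0181, 0.0178], 0.93), ([0.4801, 0.0224, 0.0166], 0.9)]
seam3 [([0.5491, -0.0181, 0.0178], 0.93), ([0.4801, 0.0224, 0.0166], 0.9)]
seam5 [([0.5491, -0.0181, 0.0178], 0.93), ([0.4801, 0.0224, 0.0166], 0.9)]
seam6 [([0.5491, -0.0181, 0.0178], 0.93), ([0.4801, 0.0224, 0.0166], 0.9)]
bar [([0.4709, -0.3227, 0.001], 0.7), ([0.5812, 0.4921, -0.0026], 0.41)]
stylus [([0.5287, 0.3121, 0.0201], 0.56), ([0.547, -0.0212, 0.0182], 0.55)]
stylus_tip []
stylus_grip [([0.5275, -0.077, 0.0274], 0.53), ([0.529, 0.3054, 0.1252], 0.49)]
stand [([0.5215, -0.0421, -0.0001], 0.48), ([0.4753, 0.0012, 0.0161], 0.28)]
stand_hole [([0.5263, 0.3101, 0.0816], 0.8)]
```

View both.

View pics/top0.png

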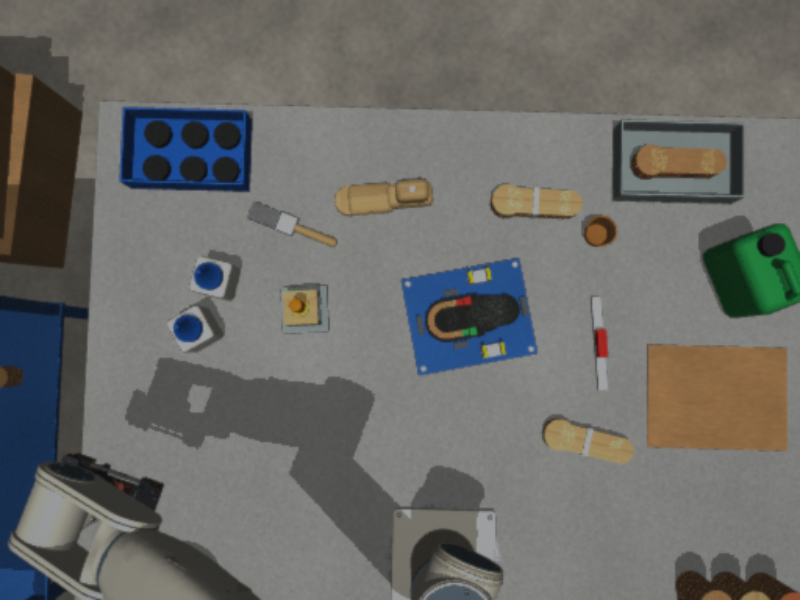

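View pics/side0.png

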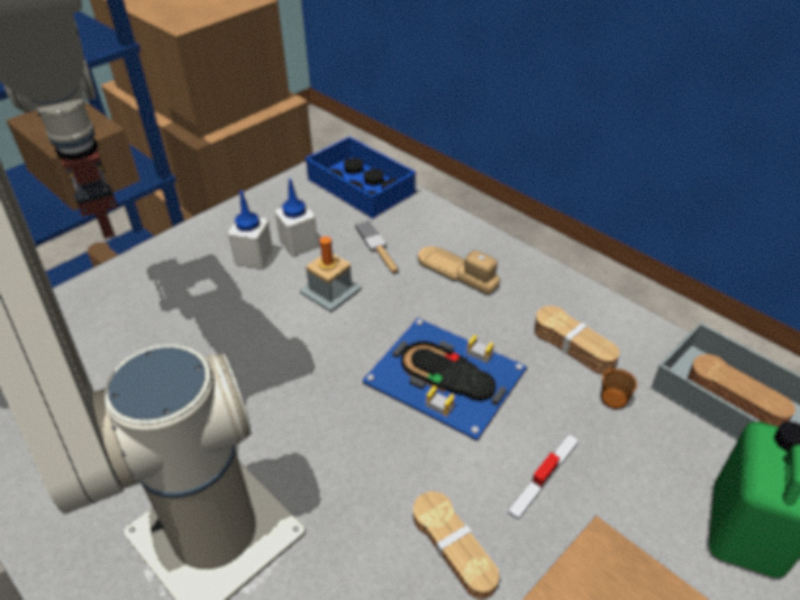

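```bash
cat >> h.py <<'E'
def plane(cam,uv,z):
    i=arm.camera_info(cam);K=np.array(i["intrinsics"]);T=np.array(i["pose"])
    uv=np.atleast_2d(uv).astype(float);d=np.stack([(uv[:,0]-K[0,2])/K[0,0],-(uv[:,1]-K[1,2])/K[1,1],-np.ones(len(uv))],1)@T[:3,:3].T
    return T[:3,3]+d*((z-T[2,3])/d[:,2])[:,None]
def pix(m): v,u=np.nonzero(m);return np.stack([u,v],1)
def hsv(im): return cv2.cvtColor(im,cv2.COLOR_RGB2HSV)
E
cat > m.py <<'E'
from h import *
from scipy.optimize import minimize
def near(P,c,r): return np.hypot(P[...,0]-c[0],P[...,1]-c[1])<r
s=np.linspace(0,1,60);a=np.linspace(np.pi/2,-np.pi/2,60)
U=np.vstack([np.c_[7+43*s,33+0*s],np.c_[50+33*np.cos(a),33*np.sin(a)],np.c_[50-43*s,-33+0*s]])/1000
for c in("top","side"):
    D=np.load(f"{c}0.npz");im=D["im"];d=D["d"];P=cloud(c,d);H=hsv(im);h,S,V=[H[...,k].astype(int) for k in range(3)]
    print("==",c)
    blue=(h>100)&(h<125)&(S>120)&(V>50)&near(P,(.52,-.043),.2)
    hull=cv2.convexHull(pix(blue).astype(np.float32))[:,0]
    q=plane(c,hull,.012)[:,:2]*1000
    r=cv2.minAreaRect(q.astype(np.float32));print("jig",r,"z",np.median(P[blue][:,2]))
    tan=(h>5)&(h<20)&(S>60)&(V>90)&near(P,(.51,-.01),.085)
    q=plane(c,pix(tan),.018 if c=="side" else .018)[:,:2]
    from scipy.spatial import cKDTree
    def f(x):
        ct,st=np.cos(x[2]),np.sin(x[2]);M=np.array([[ct,-st],[st,ct]])
        W=U@M.T+x[:2]
        return np.mean(np.minimum(cKDTree(W).query(q)[0],.012)**2)+np.mean(np.minimum(cKDTree(q).query(W)[0],.012)**2)
    b=min((minimize(f,[.521,-.043,t],method="Nelder-Mead",options=dict(xatol=1e-5,fatol=1e-12,initial_simplex=[[.521,-.043,t],[.53,-.043,t],[.521,-.033,t],[.521,-.043,t+.1]])) for t in(1.5,1.7,1.9)),key=lambda r:r.fun)
    print("sole",b.x,np.sqrt(b.fun),len(q),"jigdeg",np.degrees(b.x[2]))
    for n,m,z in(("red",((h<6)|(h>174))&(S>150)&near(P,(.52,-.04),.1),.028),("green",(h>45)&(h<80)&(S>120)&near(P,(.52,-.04),.1),.028),
        ("yellow",(h>20)&(h<35)&(S>130)&near(P,(.52,-.04),.16),.048)):
        q=plane(c,pix(m),z)
        if n=="yellow":
            k,l,st,ce=cv2.connectedComponentsWithStats(m.astype(np.uint8))
            for j in range(1,k): print("yellow",st[j,4],plane(c,ce[j],z)[0].round(4))
        else: print(n,len(q),q.mean(0).round(4))
    red=((h<6)|(h>174))&(S>150)&near(P,(.47,-.324),.13)
    q=plane(c,pix(red),.038)[:,:2]*1000
    if c=="top": print("grip",cv2.minAreaRect(q.astype(np.float32)),q.mean(0))
    al=near(P,(.47,-.324),.13)&((V>165)&(S<40)|red)
    al=cv2.morphologyEx(al.astype(np.uint8),cv2.MORPH_CLOSE,np.ones((3,3)))
    k,l,st,ce=cv2.connectedComponentsWithStats(al);j=1+np.argmax(st[1:,4])
    q=plane(c,pix(l==j),.012)[:,:2]*1000;print("bar",cv2.minAreaRect(q.astype(np.float32)))
    org=(h>5)&(h<16)&(S>190)&near(P,(.528,.31),.06);print("orange",org.sum(),np.median(P[org],0),P[org][:,2].max(),plane(c,pix(org&(P[...,2]>.14)),.149)[:,:2].mean(0))
    top=near(P,(.528,.31),.05)&(abs(P[...,2]-.08)<.01);q=plane(c,pix(top),.08)[:,:2]*1000;print("plate",cv2.minAreaRect(q.astype(np.float32)))
E
python3 m.py
```

```text
== top
jig ((536.40185546875, 499.15960693359375), (764.1240234375, 1259.6805419921875), 25.976961135864258) z 0.012550183963074835
sole [ 0.51825493 -0.04220421  1.70066633] 0.00508875195912395 184 jigdeg 97.44100310053982
red 44 [ 0.5515 -0.032   0.028 ]
green 42 [ 0.4875 -0.0468  0.028 ]
yellow 16 [ 0.6101 -0.08    0.048 ]
yellow 15 [ 0.6013 -0.0431  0.048 ]
yellow 15 [ 0.454  -0.1129  0.048 ]
yellow 18 [ 0.4458 -0.0758  0.048 ]
grip ((470.4137878417969, -322.0621032714844), (54.09461212158203, 22.002159118652344), 6.297445297241211) [ 470.35560338 -322.21527771]
bar ((470.9927673339844, -328.6158142089844), (54.94940948486328, 22.3498477935791), 6.297386646270752)
orange 8 [0.52381547 0.2982896  0.1356856 ] 0.1502554661569777 [0.52476509 0.30457603]
plate ((527.7293701171875, 308.69964599609375), (70.90290832519531, 70.8175048828125), 1.9733896255493164)
== side
jig ((514.0115966796875, -45.90052795410156), (208.1186065673828, 255.97955322265625), 11.916139602661133) z 0.009967819694040037
sole [ 0.5169352  -0.03726279  1.71817308] 0.005740225305253508 168 jigdeg 98.44406619817704
red 37 [ 0.5468 -0.0345  0.028 ]
green 40 [ 0.484  -0.0485  0.028 ]
yellow 15 [ 0.5956 -0.0452  0.048 ]
yellow 15 [ 0.6004 -0.0842  0.048 ]
yellow 28 [ 0.443  -0.0775  0.048 ]
yellow 21 [ 0.4463 -0.1164  0.048 ]
yellow 1 [ 0.4275 -0.1249  0.048 ]
bar ((463.0623779296875, -324.27081298828125), (249.26048278808594, 256.78106689453125), 73.07643127441406)
orange 71 [0.51661618 0.3027318  0.12534392] 0.14943080647652962 [0.51770923 0.3041412 ]
plate ((519.2297973632812, 303.8162841796875), (76.65145111083984, 77.31824493408203), 6.40177583694458)
```

```bash
cat > ov.py <<'E'
from h import *
s=np.linspace(0,1,15);a=np.linspace(np.pi/2,-np.pi/2,25)
t=np.radians(101.9);M=np.array([[np.cos(t),-np.sin(t)],[np.sin(t),np.cos(t)]])
out=[]
for c,(u,v,w,h) in(("top",(250,155,100,90)),("side",(225,200,120,90))):
    im=np.load(f"{c}0.npz")["im"];cr=cv2.resize(im[v:v+h,u:u+w,::-1],None,fx=6.5,fy=6.5,interpolation=cv2.INTER_CUBIC)
    cr=cr[:,:650] if c=="top" else cr
    L=[(np.vstack([np.c_[16+34*s,33+0*s],np.c_[50+33*np.cos(a),33*np.sin(a)],np.c_[50-34*s,-33+0*s]]),18,(255,255,255)),(np.array([(-130,-105),(130,-105),(130,105),(-130,105)]),12,(0,255,0)),(np.array([(-35-15,93),(-35+15,93),(-35+15,67),(-50,67),(-50,-67),(-20,-67),(-20,-93),(-50,-93)]),30,(0,0,255))]
    for Q,z,col in L:
        for p in Q/1000@M.T+[.5206,-.0438]:
            q=(proj(c,[*p,z/1000])-[u,v]+.5)*6.5;cv2.circle(cr,tuple(int(x) for x in q),2,col,-1)
    out.append(cr)
    cv2.imwrite(f"pics/ov_{c}.png",cr)
E
python3 ov.py
```

```text
(no output)
```

View pics/ov_top.png

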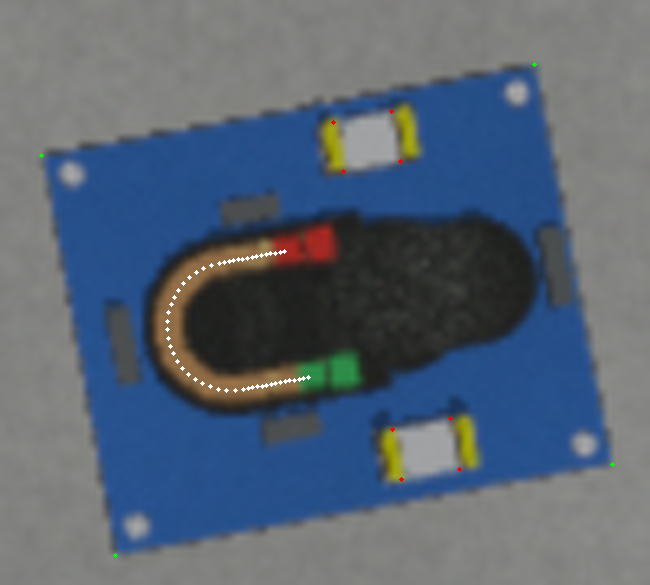

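View pics/ov_side.png

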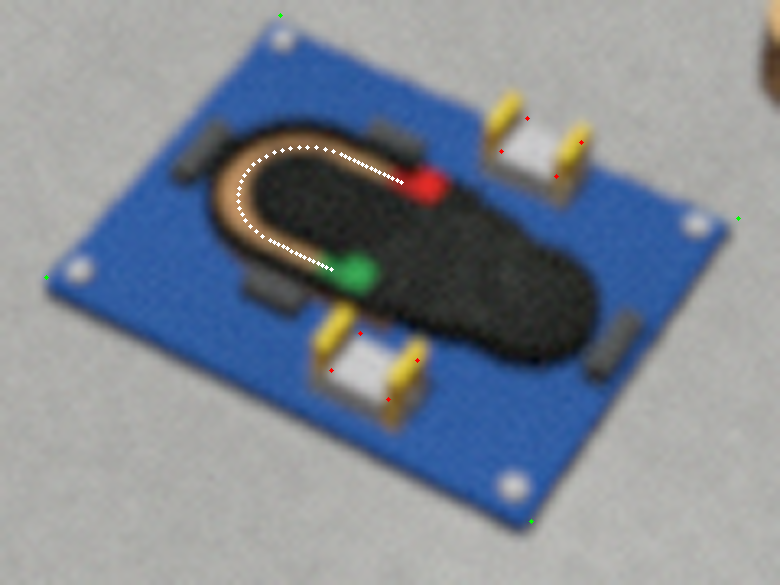

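Top crop: the predicted jig outline, seats (397,140)/(428,447) and channel centre line match; in the side crop everything sits about 0.6 px off, so I split the difference. Moving to the bar.

```bash

python3 -m pendant '[[[-27.2,-27.1,0,0,0,0],[-27.2,-27.1,0,0,0,0],[-27.2,-27.1,0,0,0,0],[-27.2,-27.1,0,0,0,0],[-27.2,-27.1,0,0,0,0]]]' 1 >/dev/null
python3 -m pendant '[[[-27.2,-27.1,0,0,0,0],[-27.2,-27.1,0,0,0,0],[-27.2,-27.1,0,0,0,0],[-27.2,-27.1,0,0,0,0],[-27.2,-27.1,0,0,0,0]]]'
python3 -m pendant '[[[-27.2,-27.1,0,0,0,0],[-27.2,-27.1,0,0,0,0],[-27.2,-27.1,0,0,0,0],[-16.1,-36.2,10,0,0,0],[-16.1,-36.2,10,0,0,0]]]' >/dev/null
python3 -m pendant '[[[-16.1,-36.2,10,0,0,0],[-16.1,-36.2,10,0,0,0],[-16.1,-36.2,10,0,0,0],[-16.1,-36.2,10,0,0,0],[-16.1,-36.2,10,0,0,0]]]' >/dev/null
python3 -m pendant '[[[-16.1,-36.2,10,0,0,0],[-16.1,-36.2,10,0,0,0],[-16.1,-36.2,10,0,0,0],[-16.1,-36.2,10,0,0,0],[-16.1,-36.2,10,0,0,0]]]'
python3 -m pendant '[[[0,0,0,0,0,-0.1],[0,0,0,0,0,-0.1],[0,0,0,0,0,-0.1],[0,0,0,0,0,-0.1],[0,0,0,0,0,0]]]'
python3 - <<'E'
from h import *
o=arm.get_obs();r=R.from_rotvec(o["orientation"]).as_matrix()
print(o["time"],o["position"],np.degrees(np.arctan2(r[1,1],r[0,1])),o["joint_positions"].round(2))
for c in("top","side"):
    D=np.load(f"{c}0.npz");im=D["im"];d=D["d"];P=cloud(c,d);S=hsv(im)[...,1]
    n=np.hypot(P[...,0]-.47,P[...,1]+.324)<.125
    al=n&(P[...,2]>.006)&(im.min(-1)>140)|n&(im[...,0]>120)&(im[...,1]<70)
    p=pix(al);q=plane(c,p,.012)[:,:2]*1000
    q=q[np.linalg.norm(q-np.median(q,0),axis=1)<115]
    print(c,len(q),cv2.minAreaRect(q.astype(np.float32)),np.degrees(np.arctan2(*np.linalg.svd(q-q.mean(0),full_matrices=False)[2][0][::-1])))
E
```

```text
time: 2.33
position: [0.3683, 0.2515, 0.223]
orientation: [0.489, 3.103, 0.001]
wrist_force: [0.8, 0.8, 0.2]
gripper_width: 0.088
grip_force: 0.0
time: 3.58
position: [0.4704, -0.3243, 0.1022]
orientation: [0.49, 3.103, -0.0]
wrist_force: [1.2, 0.2, 0.7]
gripper_width: 0.0878
grip_force: 0.0
time: 4.0
position: [0.4705, -0.3224, 0.1026]
orientation: [0.142, -3.138, 0.0]
wrist_force: [-0.4, 0.3, -0.2]
gripper_width: 0.0879
grip_force: 0.0
4.0 [ 0.47047123 -0.32235665  0.1026027 ] 95.18160806257274 [-0.62  0.51  1.83 -0.    0.81 -2.28]
top 310 ((469.85650634765625, -328.23553466796875), (198.40524291992188, 24.15406036376953), 5.029025077819824) -175.1833994847752
side 434 ((465.12017822265625, -323.4472351074219), (200.2930450439453, 25.161712646484375), 5.130823135375977) -174.45282822649352
```

```bash

python3 -m pendant '[[[0,-2.6,30,0,0,0],[0,0,30,0,0,0],[0,0,18,0,0,0],[0,0,11,0,0,0],[0,0,0,0,0,0]]]' 
python3 -m pendant '[[[0,0,0,0,0,0],[0,0,0,0,0,0],[0,0,0,0,0,0],[0,0,0,0,0,0],[0,0,0,0,0,0]]]' 0 30
python3 -m pendant '[[[0,0,0,0,0,0],[0,0,0,0,0,0],[0,0,0,0,0,0]]]'
```

```text
time: 4.42
position: [0.4695, -0.3238, 0.0116]
orientation: [0.134, -3.136, -0.004]
wrist_force: [0.2, 0.1, -0.2]
gripper_width: 0.0878
grip_force: 0.0
time: 4.83
position: [0.4712, -0.3251, 0.0146]
orientation: [-0.137, 3.137, -0.002]
wrist_force: [0.1, 0.0, -0.3]
gripper_width: 0.0577
grip_force: 0.0
time: 5.08
position: [0.4708, -0.3248, 0.0139]
orientation: [-0.137, 3.138, -0.0]
wrist_force: [-0.3, -0.0, -0.5]
gripper_width: 0.038
grip_force: 0.0
```

```bash

python3 -m pendant '[[[0,0,0,0,0,0],[0,0,0,0,0,0],[0,0,0,0,0,0],[0,0,0,0,0,0],[0,0,0,0,0,0]]]'
python3 -m pendant '[[[0,0,-10,0,0,0],[0,0,-30,0,0,0],[0,0,-30,0,0,0],[0,0,-20,0,0,0],[0,0,0,0,0,0]]]'
python3 - <<'E'
from h import *
o=arm.get_obs();r=R.from_rotvec(o["orientation"]).as_matrix()
D=np.array([.5272,-.0774,.1039])-o["position"];print(o["position"],D,r.T@D*1000,np.degrees(np.arctan2(r[1,1],r[0,1])),o["gripper_width"],o["grip_force"])
E
```

```text
time: 5.5
position: [0.4706, -0.3246, 0.0136]
orientation: [0.137, -3.138, -0.0]
wrist_force: [-0.4, 0.5, 0.4]
gripper_width: 0.0194
grip_force: 30.0
time: 5.92
position: [0.473, -0.3264, 0.1082]
orientation: [-0.137, 3.133, -0.007]
wrist_force: [1.2, -0.7, -1.8]
gripper_width: 0.0197
grip_force: 30.0
[ 0.47296588 -0.32636546  0.10821389] [ 0.05423412  0.24896546 -0.00431389] [-75.68739422 243.31559884   3.56199581] 94.9951281904043 0.01973949492381195 29.99941349029541
```

```bash

python3 -m pendant '[[[-9.7,30.2,0,0,0,0],[-9.7,30.2,0,0,0,0],[-9.7,30.2,0,0,0,0],[-9.7,30.2,0,0,0,0],[-9.7,30.2,0,0,0,0]]]'
python3 -m pendant '[[[-9.7,30.2,0,0,0,0],[-9.7,30.2,0,0,0,0],[-9.7,30.2,0,0,0,0],[0,0,0,0,0,-0.12],[0,0,0,0,0,0]]]'
python3 -m pendant '[[[0,0,0,0,0,0],[0,0,0,0,0,0]]]'
python3 - <<'E'
from h import *
o=arm.get_obs();r=R.from_rotvec(o["orientation"]).as_matrix()
D=np.array([.5272,-.0774,.1039])-o["position"];print(o["position"],r.T@D*1000,np.degrees(np.arctan2(r[1,1],r[0,1])),r[:,2])
for c in("top","side"):
    im,d=arm.get_image(c);np.savez(f"{c}1.npz",im=im,d=d)
    u,v=(proj(c,[.527,-.078,.07])).astype(int)
    cv2.imwrite(f"pics/{c}1.png",cv2.resize(im[v-50:v+50,u-60:u+60,::-1],None,fx=5,fy=5,interpolation=cv2.INTER_CUBIC))
a,b=[cv2.imread(f"pics/{c}1.png") for c in("top","side")]
cv2.imwrite("pics/both1.png",np.hstack([a[:,100:500],b[:,100:500]]))
E
```

```text
time: 6.33
position: [0.5052, -0.1685, 0.1029]
orientation: [0.136, -3.137, -0.001]
wrist_force: [0.4, -0.4, -1.1]
gripper_width: 0.0198
grip_force: 30.0
time: 6.75
position: [0.5265, -0.0755, 0.1028]
orientation: [0.337, -3.122, -0.0]
wrist_force: [-0.0, -0.8, -2.4]
gripper_width: 0.0198
grip_force: 30.0
time: 6.92
position: [0.5265, -0.0778, 0.1032]
orientation: [0.32, -3.124, -0.0]
wrist_force: [-1.0, -0.2, -1.8]
gripper_width: 0.02
grip_force: 30.0
[ 0.52645029 -0.07779819  0.10319848] [-0.81417789  0.23831077 -0.70218511] 101.68018136366214 [-9.01283135e-04  1.95593880e-05 -9.99999594e-01]
```

View pics/both1.png

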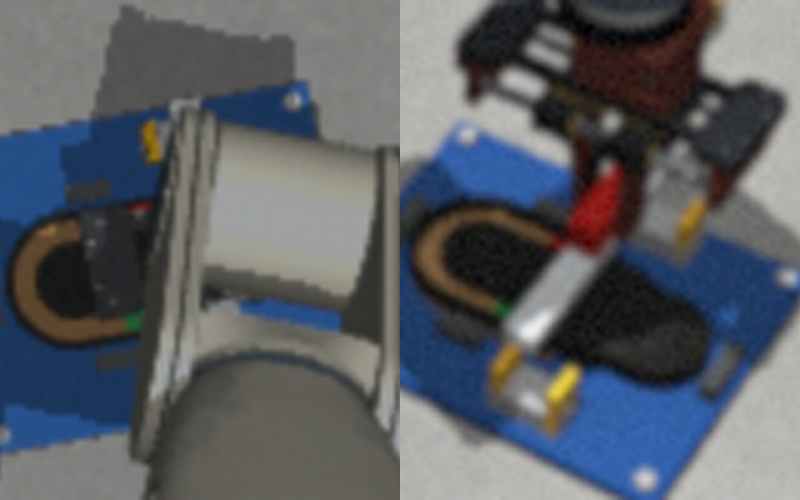

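```bash
python3 - <<'E'
from h import *
c="side";im=np.load("side1.npz")["im"];d=np.load("side1.npz")["d"];P=cloud(c,d)
o=arm.get_obs();r=R.from_rotvec(o["orientation"]).as_matrix();tcp=o["position"]
by=-r[:2,0]; by=by*np.sign(-by[0]); bx=np.array([by[1],-by[0]])
e0=proj(c,[*(tcp[:2]+by*.1),.0956])
m=(P[...,2]>.075)&(P[...,2]<.115)&(np.hypot(P[...,0]-tcp[0]-by[0]*.07,P[...,1]-tcp[1]-by[1]*.07)<.06)&(im[...,0].astype(int)-im[...,1]<40)
q=P[m];l=(q[:,:2]-tcp[:2])@by;x=(q[:,:2]-tcp[:2])@bx
print(len(q),"along",np.percentile(l,[1,99]),"x",np.percentile(x,[2,50,98]),"z",np.percentile(q[:,2],[2,50,98]))
t=q[:,2]>.099
print("top face",t.sum(),x[t].mean(),np.polyfit(l[t],x[t],1))
E
```

```text
204 along [0.01320715 0.10436545] x [-0.01479751 -0.00281192  0.00935098] z [0.08907902 0.09934624 0.10886008]
top face 107 -0.0024213541011437315 [ 0.08608948 -0.00758134]
```

```bash

python3 -m pendant '[[[0,0,20,0,0,0],[0,0,15,0,0,0],[0,0,0,0,0,0],[0,0,0,0,0,0]]]'
python3 - <<'E'
from h import *
c="side";im,d=arm.get_image(c)
o=arm.get_obs();r=R.from_rotvec(o["orientation"]).as_matrix();tcp=o["position"]
u,v=(proj(c,[.52,-.078,.04])).astype(int)-[55,42];k=7
cr=cv2.resize(im[v:v+84,u:u+110,::-1],None,fx=k,fy=k,interpolation=cv2.INTER_CUBIC)
def dots(org,by,Q,col):
    bx=np.array([by[1],-by[0]])
    pts=[((proj(c,[*(org+bx*x+by*y),z])-[u,v]+.5)*k).astype(int) for x,y,z in np.array(Q)/1000]
    cv2.polylines(cr,[np.array(pts)],True,col,1)
by=-r[:2,0];by=by*np.sign(-by[0]);z0=(tcp[2]-.0136)*1000
dots(tcp[:2],by,[(-10,-100,z0+12),(10,-100,z0+12),(10,100,z0+12),(-10,100,z0+12)],(255,255,255))
dots(tcp[:2],by,[(-10,100,z0),(10,100,z0),(10,100,z0+12),(-10,100,z0+12)],(255,255,255))
t=np.radians(101.9);jy=np.array([-np.sin(t),np.cos(t)]);s=np.array([.5272,-.0774])
for y in(-80,80):
    for x0,x1,z in((-15,15,30),(15,21,48),(-21,-15,48)): dots(s,jy,[(x0,y-13,z),(x1,y-13,z),(x1,y+13,z),(x0,y+13,z)],(0,0,255) if z==30 else (0,255,0))
cv2.imwrite("pics/side2.png",cr)
E
```

```text
time: 7.35
position: [0.5262, -0.0778, 0.0682]
orientation: [0.322, -3.123, -0.001]
wrist_force: [-0.0, -0.2, -1.1]
gripper_width: 0.0193
grip_force: 30.0
```

View pics/side2.png

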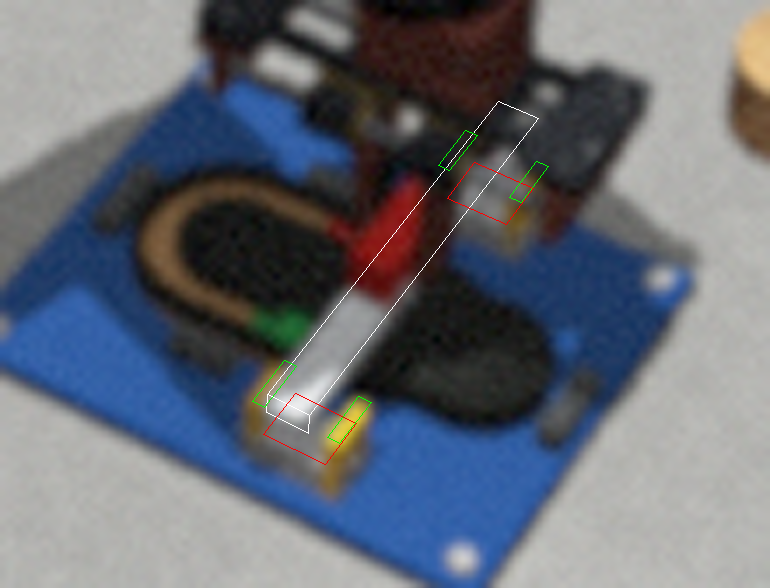

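```bash

python3 -m pendant '[[[0,0,8,0,0,0],[0,0,8,0,0,0],[0,0,5,0,0,0],[0,0,2,0,0,0],[0,0,0,0,0,0]]]'
python3 -m pendant '[[[0,0,1.5,0,0,0],[0,0,0,0,0,0],[0,0,0,0,0,0]]]'
```

```text
time: 7.82
position: [0.5265, -0.0772, 0.045]
orientation: [0.325, -3.124, -0.001]
wrist_force: [0.0, -0.6, -1.5]
gripper_width: 0.0197
grip_force: 30.0
time: 8.07
position: [0.5271, -0.0773, 0.0443]
orientation: [-0.325, 3.125, -0.0]
wrist_force: [0.7, -0.4, -3.2]
gripper_width: 0.0196
grip_force: 30.0
```

```bash

python3 -m pendant '[[[0,0,0.8,0,0,0],[0,0,0,0,0,0],[0,0,0,0,0,0]]]'
python3 -m pendant '[[[0,0,0,0,0,0],[0,0,0,0,0,0],[0,0,0,0,0,0],[0,0,0,0,0,0],[0,0,0,0,0,0]]]' 0.6
```

```text
time: 8.32
position: [0.5273, -0.0773, 0.0436]
orientation: [-0.325, 3.124, -0.0]
wrist_force: [-0.4, -0.1, -0.3]
gripper_width: 0.0198
grip_force: 30.0
time: 8.73
position: [0.527, -0.0773, 0.0434]
orientation: [-0.325, 3.125, -0.0]
wrist_force: [-0.7, 0.3, -0.5]
gripper_width: 0.0497
grip_force: 0.0
```

```bash

python3 -m pendant '[[[0,0,-15,0,0,0],[0,0,-35,0,0,0],[0,0,-40,0,0,0],[0,0,-40,0,0,0],[0,0,-10,0,0,0]]]' 1
python3 -m pendant '[[[-8.1,37.8,0,0,0,0],[-8.1,37.8,0,0,0,0],[-8.1,37.8,0,0,0,0],[-8.1,37.8,0,0,0,0],[-8.1,37.8,0,0,0,0]]]'
python3 -m pendant '[[[-8.1,37.8,0,0,0,0],[-8.1,37.8,0,0,0,0],[-8.1,37.8,0,0,0,0],[-8.1,37.8,0,0,0,0],[-8.1,37.8,0,0,0,0]]]'
python3 -m pendant '[[[0,0,0,0,0,0],[0,0,0,0,0,0],[0,0,0,0,0,0]]]'
python3 - <<'E'
from h import *
o=arm.get_obs();r=R.from_rotvec(o["orientation"]).as_matrix();print(r.round(3))
res=[]
for c in("top","side"):
    im,d=arm.get_image(c);np.savez(f"{c}3.npz",im=im,d=d)
    for t in("bar","bar_seat","stylus_grip","stand_hole"): print(c,t,[(np.round(a["position"],4).tolist(),round(a["score"],2)) for a in arm.tip_of(t,c)[:2]])
    u,v=(proj(c,[.521,-.045,.03])).astype(int)-[40,35]
    if c=="side":u-=0
    res.append(cv2.resize(im[v:v+70,u:u+80,::-1],None,fx=5,fy=5,interpolation=cv2.INTER_CUBIC))
u,v=(proj("side",[.528,.31,.13])).astype(int)-[40,35]
res[0]=np.hstack(res);res[1]=np.zeros((0,800,3),np.uint8)
st=cv2.resize(im[v-12:v+38,u:u+80,::-1],None,fx=5,fy=5,interpolation=cv2.INTER_CUBIC)
cv2.imwrite("pics/chk3.png",np.vstack([res[0],np.hstack([st,st*0])]))
E
```

```text
time: 9.15
position: [0.53, -0.0778, 0.1891]
orientation: [-0.324, 3.117, -0.004]
wrist_force: [0.9, 0.3, -0.0]
gripper_width: 0.0825
grip_force: 0.0
time: 9.57
position: [0.5272, 0.1176, 0.1832]
orientation: [0.324, -3.125, 0.0]
wrist_force: [-0.0, -0.4, -0.2]
gripper_width: 0.0878
grip_force: 0.0
time: 9.98
position: [0.5279, 0.3112, 0.1829]
orientation: [0.325, -3.124, 0.0]
wrist_force: [0.2, -0.3, -0.9]
gripper_width: 0.0878
grip_force: 0.0
time: 10.23
position: [0.5279, 0.3088, 0.1827]
orientation: [0.326, -3.123, 0.001]
wrist_force: [-0.0, -0.3, 0.2]
gripper_width: 0.088
grip_force: 0.0
[[-0.978 -0.207 -0.001]
 [-0.207  0.978 -0.001]
 [ 0.001 -0.001 -1.   ]]
top bar [([0.5281, -0.0796, 0.0257], 0.79), ([0.5226, -0.0427, -0.0009], 0.5)]
top bar_seat [([0.5245, -0.084, 0.0312], 0.75)]
top stylus_grip []
top stand_hole []
side bar [([0.5278, -0.0772, 0.029], 0.92), ([0.5216, -0.046, 0.0109], 0.21)]
side bar_seat [([0.5287, -0.0768, 0.0289], 0.61), ([0.5478, -0.0185, 0.0177], 0.26)]
side stylus_grip [([0.5337, 0.3096, 0.1236], 0.53), ([0.4735, 0.5317, -0.0008], 0.17)]
side stand_hole [([0.5258, 0.3101, 0.0813], 0.61)]
```

View pics/chk3.png

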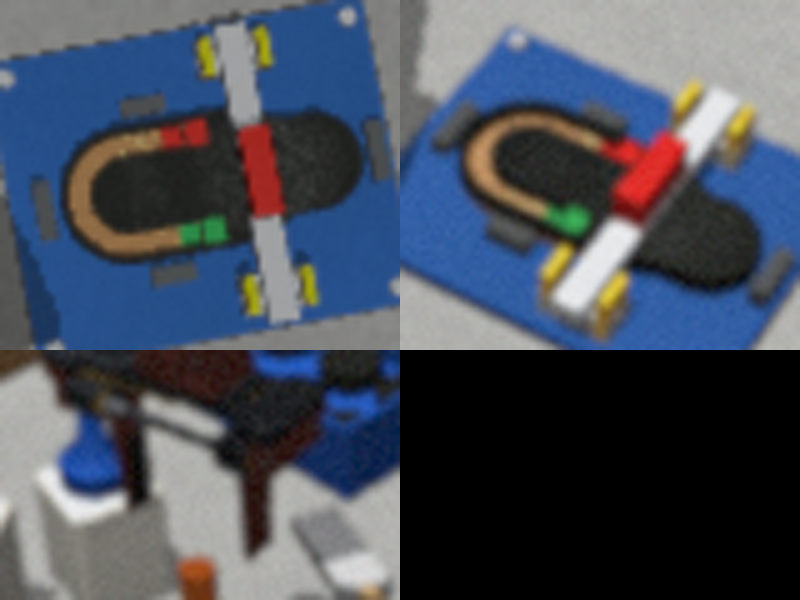

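Bar lies in both slots (top crop 240,60 and 275,285; side crop 590,275 and 715,100), and the stylus is below between the fingers. Descend and grip.

```bash

python3 -m pendant '[[[0,0.5,30,0,0,0],[0,0,25,0,0,0],[0,0,16,0,0,0],[0,0,7.5,0,0,0],[0,0,0,0,0,0]]]'
python3 -m pendant '[[[0,0,0,0,0,0],[0,0,0,0,0,0],[0,0,0,0,0,0],[0,0,0,0,0,0],[0,0,0,0,0,0]]]' 0 35
python3 -m pendant '[[[0,0,0,0,0,0],[0,0,0,0,0,0],[0,0,0,0,0,0],[0,0,0,0,0,0],[0,0,0,0,0,0]]]'
python3 -m pendant '[[[0,0,0,0,0,0],[0,0,0,0,0,0],[0,0,0,0,0,0],[0,0,0,0,0,0]]]'
```

```text
time: 11.15
position: [0.5273, 0.3092, 0.1031]
orientation: [0.325, -3.122, 0.002]
wrist_force: [0.0, 0.1, 0.3]
gripper_width: 0.0877
grip_force: 0.0
time: 11.57
position: [0.5288, 0.31, 0.1057]
orientation: [-0.325, 3.123, 0.001]
wrist_force: [0.7, 0.2, 0.2]
gripper_width: 0.0579
grip_force: 0.0
time: 11.98
position: [0.5283, 0.3099, 0.1049]
orientation: [0.325, -3.125, -0.0]
wrist_force: [-1.1, -0.1, 0.3]
gripper_width: 0.0255
grip_force: 35.0
time: 12.32
position: [0.5284, 0.3099, 0.1049]
orientation: [-0.325, 3.125, 0.0]
wrist_force: [-0.7, 0.7, -1.2]
gripper_width: 0.0255
grip_force: 35.0
```

```bash
cat > fit.py <<'E'
from h import *
from scipy.optimize import minimize
def soft(d,w): return 1/(1+np.exp(-d/w))
def dist(p):  # distance to centreline of U (mm), sole coords
    x,y=p[:,0],p[:,1]
    return np.where(x>50,np.abs(np.hypot(x-50,y)-33),np.abs(np.abs(y)-33))
for c in("top","side"):
    im=np.load(f"{c}3.npz")["im"].astype(float)
    ctr=proj(c,[.512,-.01,.02]);v,u=np.indices(im.shape[:2]);m=np.hypot(u-ctr[0],v-ctr[1])<32
    p=np.stack([u[m],v[m]],1);rgb=im[m]
    F=plane(c,p,.018)[:,:2]*1000;T=plane(c,p,.028)[:,:2]*1000
    val=rgb[:,0]-rgb[:,2]  # tan: r>>b ; black 0 ; blue negative
    def loc(W,x):
        t=x[2];q=W-x[:2];return np.stack([q@[np.cos(t),np.sin(t)],q@[-np.sin(t),np.cos(t)]],1)
    def f(x,full=False):
        f_,t_=loc(F,x),loc(T,x);w=(f_[:,0]>34)&(np.hypot(np.maximum(t_[:,0]-50,0),t_[:,1])<46)
        s=soft(7-dist(f_),.7)*soft(7-dist(t_),.7)
        A=np.c_[s,np.ones(len(s))][w];b=val[w]
        k,*_=np.linalg.lstsq(A,b,rcond=None);r=A@k-b
        return np.mean(r**2)/b.var()
    best=min((minimize(f,[520+a,-43+b,np.radians(101.9)],method="Nelder-Mead",options=dict(initial_simplex=[[520+a,-43+b,1.778],[523+a,-43+b,1.778],[520+a,-40+b,1.778],[520+a,-43+b,1.83]],xatol=.01,fatol=1e-6)) for a in(-2,2) for b in(-2,2)),key=lambda r:r.fun)
    x=best.x;print(c,"sole",x[:2].round(2),np.degrees(x[2]).round(2),best.fun.round(3))
    # bar top faces at z=.042
    b=np.array([527.,-77.3]);t0=np.radians(101.9)
    ctr=proj(c,[.527,-.0773,.042]);m=np.hypot(u-ctr[0],v-ctr[1])<60
    B=plane(c,np.stack([u[m],v[m]],1),.042)[:,:2]*1000;rgb=im[m];val=rgb.min(1)
    def g(x):
        q=loc(B,x);w=(np.abs(q[:,1])>45)&(np.abs(q[:,1])<66)&(np.abs(q[:,0])<(16))
        s=soft(10-np.abs(q[:,0]),.8);A=np.c_[s,np.ones(len(s))][w];bb=val[w]
        k,*_=np.linalg.lstsq(A,bb,rcond=None);r=A@k-bb;return np.mean(r**2)/bb.var()
    # search along jig x and angle
    xs=[(g([b[0]+s*np.cos(t0),b[1]+s*np.sin(t0),t0+a]),s,np.degrees(a)) for s in np.arange(-5,5.1,.25) for a in np.radians(np.arange(-2,2.1,.5))]
    print("bar jig-x shift",min(xs))
E
python3 fit.py
```

```text
top sole [520.57 -44.5 ] 100.9 0.109
bar jig-x shift (np.float64(0.01890014429949169), np.float64(-1.25), np.float64(0.0))
side sole [520.13 -43.66] 107.13 0.381
bar jig-x shift (np.float64(0.0948486960722214), np.float64(0.0), np.float64(0.0))
```

```bash

python3 -m pendant '[[[0,0,-10,0,0,0],[0,0,-25,0,0,0],[0,0,-30,0,0,0],[0,0,-15,0,0,0],[0,0,0,0,0,0]]]'
```

```text
time: 12.73
position: [0.5305, 0.3109, 0.1893]
orientation: [-0.324, 3.118, 0.004]
wrist_force: [1.1, -0.1, -0.3]
gripper_width: 0.0255
grip_force: 35.0
```

```bash

python3 -m pendant '[[[11.4,-32.7,0,0,0,0],[11.4,-32.7,0,0,0,0],[11.4,-32.7,0,0,0,0],[11.4,-32.7,0,0,0,0],[11.4,-32.7,0,0,0,0]]]'>/dev/null
python3 -m pendant '[[[11.4,-32.7,0,0,0,0],[11.4,-32.7,0,0,0,0],[11.4,-32.7,0,0,0,0],[11.4,-32.7,0,0,0,0],[11.4,-32.7,0,0,0,0]]]'
python3 -m pendant '[[[0,0,25,0,0,0],[0,0,25,0,0,0],[0,0,10,0,0,0],[0,0,0,0,0,0],[0,0,0,0,0,0]]]'
cat > ov4.py <<'E'
from h import *
import sys
c="side";im,d=arm.get_image(c);np.savez("side4.npz",im=im,d=d)
o=arm.get_obs();r=R.from_rotvec(o["orientation"]).as_matrix();tcp=o["position"];print(tcp,r.round(4)[:,2])
C=np.array([510.1,5.7]);t=np.radians(101.5);M=np.array([[np.cos(t),-np.sin(t)],[np.sin(t),np.cos(t)]])
u,v=(proj(c,[.49,-.01,.05])).astype(int)-[40,45];k=9
cr=cv2.resize(im[v:v+66,u:u+88,::-1],None,fx=k,fy=k,interpolation=cv2.INTER_CUBIC)
def px(p): return ((proj(c,p)-[u,v]+.5)*k).astype(int)
def line(P,col): cv2.polylines(cr,[np.array([px(p) for p in P])],False,col,1)
a=np.linspace(np.pi/2,-np.pi/2,25)
for off,z in((7,.028),(-7,.028),(0,.018)):
    rr=33+off;L=np.vstack([[(7,rr)],np.c_[50+rr*np.cos(a),rr*np.sin(a)],[(7,-rr)]])
    line([[*((C+M@(q-[50,0]))/1000),z] for q in L],(255,255,255) if off else (255,255,0))
tip=tcp+r@[0,0,.0799]
ax=-r[:,2]
for h,w in((0,.0025),(.01,.005),(.055,.005),(.055,.02),(.061,.02)):
    # silhouette width direction: camera x axis
    cx=np.array(arm.camera_info(c)["pose"])[:3,0];p=tip+ax*h
    line([p-cx*w,p+cx*w],(0,255,0))
cv2.imwrite(sys.argv[1],cr)
E
python3 ov4.py pics/side4.png
```

```text
time: 13.57
position: [0.4828, -0.0352, 0.1841]
orientation: [0.325, -3.123, -0.0]
wrist_force: [0.5, 0.9, -1.1]
gripper_width: 0.0255
grip_force: 35.0
time: 13.98
position: [0.4836, -0.0334, 0.1244]
orientation: [0.326, -3.123, -0.001]
wrist_force: [0.1, 0.5, -1.3]
gripper_width: 0.0255
grip_force: 35.0
[ 0.48435112 -0.03331556  0.1251971 ] [-1.e-04 -0.e+00 -1.e+00]
```

View pics/side4.png

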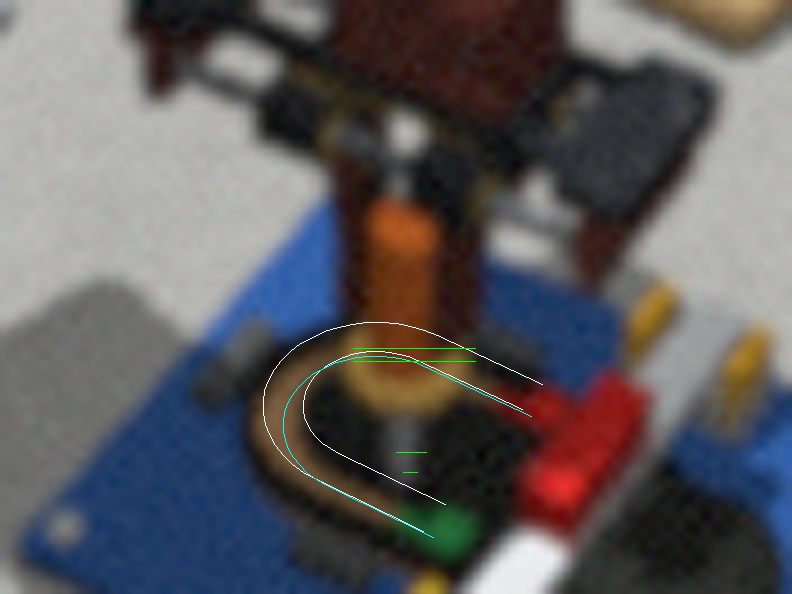

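```bash
cat > f2.py <<'E'
exec(open("fit.py").read().split("for c in")[0])
o=arm.get_obs();r=R.from_rotvec(o["orientation"]).as_matrix();tip=np.array([.4844,-.0340,.0450])
c="side"
def loc(W,x):
    t=x[2];q=W-x[:2];return np.stack([q@[np.cos(t),np.sin(t)],q@[-np.sin(t),np.cos(t)]],1)
for c in("top","side"):
  for n in(0,3):
    im=np.load(f"{c}{n}.npz")["im"].astype(float)
    ctr=proj(c,[.512,-.01,.02]);v,u=np.indices(im.shape[:2]);m=np.hypot(u-ctr[0],v-ctr[1])<32
    p=np.stack([u[m],v[m]],1);rgb=im[m];F=plane(c,p,.018)[:,:2]*1000;T=plane(c,p,.028)[:,:2]*1000
    val=rgb[:,0]-rgb[:,2]
    for th in(101,102):
        th=np.radians(th)
        def f(C):
            x=[C[0]-50*np.cos(th),C[1]-50*np.sin(th),th];f_,t_=loc(F,x),loc(T,x);w=(f_[:,0]>30)&(np.hypot(np.maximum(t_[:,0]-50,0),t_[:,1])<44)
            s=soft(7-dist(f_),1)*soft(7-dist(t_),1);A=np.c_[s,np.ones(len(s))][w];b=val[w];k,*_=np.linalg.lstsq(A,b,rcond=None);rr=A@k-b
            return np.mean(rr**2)/b.var()
        g=[(f([510.1+a,5.7+b]),a,b) for a in np.arange(-7,7.1,.5) for b in np.arange(-7,7.1,.5)];print(c,n,th,min(g))
im=np.load("side4.npz")["im"];H=hsv(im);P=proj("side",tip+[0,0,.09])
v,u=np.indices(im.shape[:2]);org=(H[...,0]>4)&(H[...,0]<17)&(H[...,1]>190)&(H[...,2]>80)&(np.hypot(u-P[0],v-P[1])<15)
q=pix(org);print("handle",len(q),q.mean(0),q.min(0),q.max(0),"pred top",proj("side",tip+[0,0,.125]),"mid",proj("side",tip+[0,0,.093]),"u-range top row",q[q[:,1]<np.percentile(q[:,1],20)].mean(0))
# effect of 1 mm in x and y on pixels
p0=proj("side",tip);print(proj("side",tip+[.001,0,0])-p0,proj("side",tip+[0,.001,0])-p0,proj("side",tip+[0,0,.001])-p0)
E
python3 f2.py
```

```text
top 0 1.7627825445142729 (np.float64(0.05831545436344985), np.float64(1.0), np.float64(-1.0))
top 0 1.7802358370342162 (np.float64(0.05807534271621488), np.float64(0.5), np.float64(-1.0))
top 3 1.7627825445142729 (np.float64(0.05803735115781262), np.float64(1.0), np.float64(-1.0))
top 3 1.7802358370342162 (np.float64(0.05858341786916078), np.float64(1.0), np.float64(-1.0))
side 0 1.7627825445142729 (np.float64(0.28598609196964275), np.float64(-3.5), np.float64(0.0))
side 0 1.7802358370342162 (np.float64(0.28785403381763713), np.float64(-3.5), np.float64(0.0))
side 3 1.7627825445142729 (np.float64(0.28579031843819075), np.float64(-3.5), np.float64(0.0))
side 3 1.7802358370342162 (np.float64(0.2872546483193957), np.float64(-3.5), np.float64(0.0))
handle 117 [274.         214.42735043] [271 206] [278 224] pred top [276.26646829 206.02003003] mid [276.0046236  213.85341882] u-range top row [274.   207.15]
[ 0.22516807 -0.17764491] [-0.24138729 -0.17426863] [ 0.00729875 -0.21835065]
```

```bash
cat > f3.py <<'E'
exec(open("fit.py").read().split("for c in")[0])
from scipy.ndimage import gaussian_filter
for c in("top","side"):
    im=np.load(f"{c}3.npz")["im"].astype(float);val=np.clip(im[...,0]-im[...,2],0,None)
    ct=proj(c,[.508,.0,.02]).astype(int);N=30;k=4
    uu=np.arange(ct[0]-N,ct[0]+N);vv=np.arange(ct[1]-N,ct[1]+N);V=val[vv[0]:vv[-1]+1,uu[0]:uu[-1]+1]
    us=uu[0]-.5+(np.arange(2*N*k)+.5)/k;vs=vv[0]-.5+(np.arange(2*N*k)+.5)/k;G=np.stack(np.meshgrid(us,vs),-1).reshape(-1,2)
    F=plane(c,G,.018)[:,:2]*1000;T=plane(c,G,.028)[:,:2]*1000;sh=(2*N*k,2*N*k)
    def f(C,th,sg):
        R_=np.array([[np.cos(th),-np.sin(th)],[np.sin(th),np.cos(th)]])
        f_=(F-C)@R_+[50,0];t_=(T-C)@R_+[50,0]
        s=((dist(f_)<7)&(dist(t_)<7)&(f_[:,0]>7)).reshape(sh).astype(float)
        w=((f_[:,0]>32)).reshape(sh).astype(float)
        s=gaussian_filter(s,sg*k).reshape(2*N,k,2*N,k).mean((1,3));w=w.reshape(2*N,k,2*N,k).mean((1,3))>.9
        w&=(np.hypot(*(uu-ct[0],)*1+(vv[:,None]-ct[1],))<28)
        A=np.c_[s[w],np.ones(w.sum())];b=V[w];q,*_=np.linalg.lstsq(A,b,rcond=None);r=A@q-b;return np.mean(r**2)/b.var()
    for sg in(.6,1.2):
        x=[510.1,5.7,101.5]
        best=minimize(lambda x:f(x[:2],np.radians(x[2]),sg),x,method="Nelder-Mead",options=dict(initial_simplex=[x,[514,5.7,101.5],[510,9,101.5],[510,5.7,104]],xatol=.02,fatol=1e-5,maxiter=120))
        print(c,sg,(best.x-x).round(2),best.fun.round(3))
im=np.load("side4.npz")["im"].astype(float)
tip=np.array([.4845,-.0342,.0450])
for h in(.115,.105,.095,.085,.0575):
    p=proj("side",tip+[0,0,h]);row=int(round(p[1]+.6));pr=(im[row,:,0]-im[row,:,2]);x=np.arange(int(p[0])-16,int(p[0])+17)
    q=pr[x];mx=np.sort(q)[-5:].mean();l=x[q>mx*.55];print(h,"pred",p.round(2),"meas",l.min(),l.max(),q[4:-4:2].astype(int))
E
python3 f3.py
```

```text
top 0.6 [ 0.6  -0.89  1.57] 0.008
top 1.2 [ 0.72 -0.91  1.72] 0.032
side 0.6 [-3.42  0.1   1.17] 0.119
side 1.2 [-3.24 -0.24  1.2 ] 0.042
0.115 pred [276.26 208.51] meas 271 277 [-120  -95    2   47  115  135  136   71   20   18    5    2    3]
0.105 pred [276.18 210.96] meas 271 277 [-116  -96   -1   45   87   87   89   43   32   12  -42  -32  -12]
0.095 pred [276.1  213.39] meas 271 277 [-119  -94    8   43   82   90   89   44   29   18  -46  -78  -70]
0.085 pred [276.01 215.79] meas 270 277 [-121 -102   -6   55   86   95   90   46   22   13  -56  -75  -72]
0.0575 pred [275.8  222.25] meas 268 281 [43 45 40 87 80 85 95 84 76 69  8  0 -2]
```

```bash
cat > st.py <<'E'
from h import *
import sys
ims=[arm.get_image("side")[0].astype(float) for _ in range(5)];im=np.mean(ims,0)
ps=np.mean([arm.get_obs()["position"]],0);np.save(sys.argv[1],im);print("tcp",ps)
E
python3 st.py A.npy
python3 -m pendant '[[[0,0,0,0,0,0.12],[0,0,0,0,0,0.12],[0,0,0,0,0,0.12],[0,0,0,0,0,0.12],[0,0,0,0,0,0.12]]]' >/dev/null
python3 -m pendant '[[[0,0,0,0,0,0.12],[0,0,0,0,0,0.12],[0,0,0,0,0,0.12],[0,0,0,0,0,0.12],[0,0,0,0,0,0.12]]]' >/dev/null
python3 -m pendant '[[[0,0,0,0,0,0.12],[0,0,0,0,0,0.12],[0,0,0,0,0,0.12],[0,0,0,0,0,0.12],[0,0,0,0,0,0.12]]]' >/dev/null
python3 -m pendant '[[[0,0,0,0,0,0.12],[0,0,0,0,0,0.12],[0,0,0,0,0,0.12],[0,0,0,0,0,0.12],[0,0,0,0,0,0.12]]]' >/dev/null
python3 -m pendant '[[[0,0,0,0,0,0.12],[0,0,0,0,0,0.12],[0,0,0,0,0,0.12],[0,0,0,0,0,0.12],[0,0,0,0,0,0.12]]]' >/dev/null
python3 -m pendant '[[[0,0,0,0,0,0.12],[0,0,0,0,0,0.02],[0,0,0,0,0,0],[0,0,0,0,0,0],[0,0,0,0,0,0]]]'
python3 st.py B.npy
python3 - <<'E'
from h import *
A,B=np.load("A.npy"),np.load("B.npy")
tip=np.array([.4845,-.0342,.0450])
for h in(.005,.015,.025,.035,.0575,.08,.11):
    p=proj("side",tip+[0,0,h]);r=int(round(p[1]+.6));x0=int(round(p[0]))-10
    print(h,p.round(1))
    for I in(A,B):
        q=I[r,x0:x0+20];print("  ",(q[:,0]-q[:,2] if h>.05 else q.mean(1)).astype(int),"from",x0)
# shift estimation between A and B by template of shank+collar region
p=proj("side",tip+[0,0,.04]).astype(int)
a=A[p[1]-14:p[1]+16,p[0]-14:p[0]+12].mean(-1).astype(np.float32);b=B[p[1]-18:p[1]+20,p[0]-20:p[0]+18].mean(-1).astype(np.float32)
m=cv2.matchTemplate(b,a,cv2.TM_CCOEFF_NORMED);_,s,_,l=cv2.minMaxLoc(m);print("match",s,l,"(6,4 = no shift)",m[l[1],max(l[0]-1,0):l[0]+2].round(4))
cv2.imwrite("pics/AB.png",np.hstack([cv2.resize(I[p[1]-35:p[1]+25,p[0]-28:p[0]+28,::-1].clip(0,255).astype(np.uint8),None,fx=7,fy=7,interpolation=cv2.INTER_CUBIC) for I in(A,B)]))
E
```

```text
tcp [ 0.48469519 -0.03342114  0.12573108]
time: 16.78
position: [0.4842, -0.0336, 0.125]
orientation: [3.124, 0.331, 0.0]
wrist_force: [-0.3, 0.0, -0.3]
gripper_width: 0.0255
grip_force: 35.0
tcp [ 0.48410373 -0.03366574  0.12489206]
0.005 [275.4 234.1]
   [67 56 39 28 22 20 21 27 50 69 62 41 25 22 24 20 23 20 25 22] from 265
   [67 55 38 28 21 19 19 22 31 48 58 48 29 22 19 21 22 24 23 25] from 265
0.015 [275.5 231.9]
   [22 17 19 26 20 22 23 33 56 75 78 59 34 19 23 19 23 22 25 25] from 265
   [20 21 22 24 24 21 24 26 44 67 81 71 47 27 19 22 19 24 22 23] from 265
0.025 [275.5 229.7]
   [24 23 19 24 21 21 33 54 77 81 68 39 24 17 21 27 19 21 23 27] from 266
   [26 22 25 23 22 20 28 46 70 82 73 51 30 23 21 24 22 21 23 22] from 266
0.035 [275.6 227.4]
   [20 23 25 20 29 35 52 66 78 84 74 59 45 36 26 21 27 33 37 46] from 266
   [22 19 22 22 22 29 35 52 69 79 76 58 41 35 28 23 26 34 38 41] from 266
0.0575 [275.8 222.3]
   [38 38 60 80 87 82 81 85 88 90 87 87 84 84 84 75 45 12  0 -3] from 266
   [38 30 42 66 84 87 83 83 86 90 88 87 82 82 85 80 58 25  0 -2] from 266
0.08 [276. 217.]
   [-84 -54 -19  10  37  61  81  89  89  90  90  79  47  28  25  21  11 -11
 -36 -52] from 266
   [-80 -46  -2  24  42  58  75  84  88  90  92  76  45  26  24  26  16  -3
 -30 -50] from 266
0.11 [276.2 209.7]
   [-100  -66  -14   16   32   55   85  101  110  115  114  102   67   35
   23   29   22    5   -5   -5] from 266
   [-98 -55  -4  21  18  45  71  88  99 103 105  91  56  32  25  24  18   3
  -6  -6] from 266
match 0.9803220629692078 (6, 4) (6,4 = no shift) [0.8746 0.9803 0.9304]
```

View pics/AB.png

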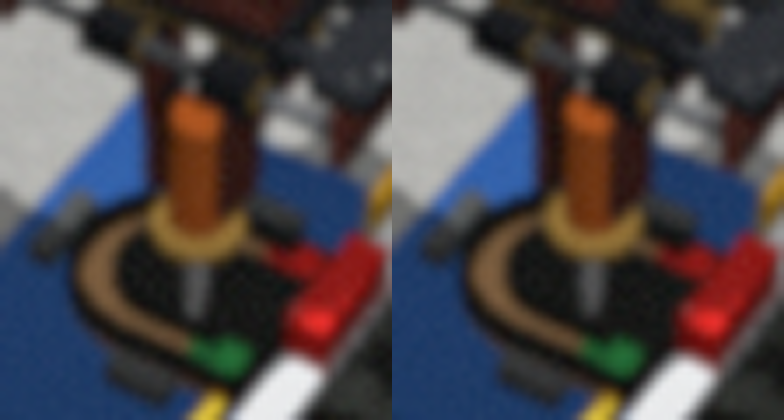

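```bash

python3 -m pendant '[[[-0.8,0.9,0,0,0,0],[0,0,0,0,0,0],[0,0,5,0,0,0],[0,0,5,0,0,0],[0,0,0,0,0,0]]]'
python3 -m pendant '[[[0,0,5,0,0,0],[0,0,4,0,0,0],[0,0,3,0,0,0],[0,0,0,0,0,0],[0,0,0,0,0,0]]]'
python3 -m pendant '[[[0,0,2,0,0,0],[0,0,0,0,0,0]]]'
```

```text
time: 17.45
position: [0.4828, -0.0347, 0.1138]
orientation: [-3.124, -0.327, 0.003]
wrist_force: [0.1, 0.6, -1.1]
gripper_width: 0.0256
grip_force: 35.0
time: 17.87
position: [0.4833, -0.0347, 0.1026]
orientation: [-3.124, -0.327, 0.001]
wrist_force: [-0.3, 0.5, -0.7]
gripper_width: 0.0255
grip_force: 35.0
time: 18.03
position: [0.4835, -0.0347, 0.1007]
orientation: [3.124, 0.327, 0.0]
wrist_force: [0.2, 0.1, -1.2]
gripper_width: 0.0257
grip_force: 35.0
```

```bash
cat > path.py <<'E'
from h import *
C=np.array([510.2,5.8]);t=np.radians(102.6);M=np.array([[np.cos(t),-np.sin(t)],[np.sin(t),np.cos(t)]])
L=34+np.pi*33+34
def pt(s):
    if s<34: q=(16+s,33)
    elif s<34+np.pi*33: a=np.pi/2-(s-34)/33; q=(50+33*np.cos(a),33*np.sin(a))
    else: q=(50-(s-34-np.pi*33),-33)
    return C+M@(np.array(q)-[50,0])-[1.6,.3]
n=35;st=np.r_[0,2.5,np.linspace(2.5,L-2.5,n)[1:],L]
X=np.array([.978,.210]);Y=np.array([.210,-.978]);cur=pt(0)
for i,s in enumerate(st[1:]):
    d=pt(s)-cur;a,b=round(d@X,1),round(d@Y,1);cur=cur+a*X+b*Y
    print(f"[{a},{b},0,0,0,0]",end="," if (i+1)%5 else f"  -> {cur.round(1)}\n")
print(len(st)-1,pt(0),cur)
E
python3 path.py
```

```text
[-0.0,-2.5,0,0,0,0],[-0.1,-4.9,0,0,0,0],[-0.0,-4.9,0,0,0,0],[-0.0,-4.9,0,0,0,0],[-0.1,-4.9,0,0,0,0]  -> [479.  -13.3]
[-0.0,-4.9,0,0,0,0],[-0.1,-4.9,0,0,0,0],[0.1,-4.9,0,0,0,0],[0.7,-4.8,0,0,0,0],[1.5,-4.7,0,0,0,0]  -> [476.   10.8]
[2.1,-4.4,0,0,0,0],[2.8,-4.1,0,0,0,0],[3.3,-3.6,0,0,0,0],[3.8,-3.0,0,0,0,0],[4.2,-2.5,0,0,0,0]  -> [488.2  31.4]
[4.6,-1.8,0,0,0,0],[4.7,-1.2,0,0,0,0],[4.9,-0.4,0,0,0,0],[4.9,0.4,0,0,0,0],[4.8,1.0,0,0,0,0]  -> [511.1  38.4]
[4.6,1.7,0,0,0,0],[4.2,2.4,0,0,0,0],[3.9,3.0,0,0,0,0],[3.4,3.6,0,0,0,0],[2.8,4.0,0,0,0,0]  -> [532.7  28. ]
[2.2,4.4,0,0,0,0],[1.5,4.6,0,0,0,0],[0.8,4.9,0,0,0,0],[0.2,4.8,0,0,0,0],[0.1,4.9,0,0,0,0]  -> [542.4   5.9]
[-0.0,4.9,0,0,0,0],[0.0,4.9,0,0,0,0],[0.1,4.9,0,0,0,0],[0.0,4.9,0,0,0,0],[0.1,4.9,0,0,0,0]  -> [547.7 -18. ]
[-0.0,2.5,0,0,0,0],36 [483.81161706 -34.87989687] [548.23361706 -20.43309687]
```

```bash

python3 -m pendant '[[[0,0,1.2,0,0,0],[0,0,0,0,0,0],[0,0,0,0,0,0]]]'
python3 -m pendant '[[[0,0,0,0,0,0],[0,0,0,0,0,0]]]'
python3 -m pendant '[[[0,-2.5,0,0,0,0],[-0.1,-4.9,0,0,0,0],[0,-4.9,0,0,0,0],[0,-4.9,0,0,0,0],[-0.1,-4.9,0,0,0,0]]]'
```

```text
time: 18.28
position: [0.4835, -0.0347, 0.0997]
orientation: [3.124, 0.327, 0.0]
wrist_force: [0.1, 0.4, -1.2]
gripper_width: 0.0258
grip_force: 35.0
time: 18.45
position: [0.4835, -0.0347, 0.0997]
orientation: [3.124, 0.327, 0.0]
wrist_force: [0.4, 0.6, -1.1]
gripper_width: 0.0257
grip_force: 35.0
time: 18.87
position: [0.4785, -0.0125, 0.0997]
orientation: [-3.124, -0.328, 0.0]
wrist_force: [0.7, -0.6, -1.8]
gripper_width: 0.0258
grip_force: 35.0
```

```bash

python3 -m pendant '[[[0,-4.9,0,0,0,0],[-0.1,-4.9,0,0,0,0],[0.1,-4.9,0,0,0,0],[0.7,-4.8,0,0,0,0],[1.5,-4.7,0,0,0,0]]]'
python3 -m pendant '[[[2.1,-4.4,0,0,0,0],[2.8,-4.1,0,0,0,0],[3.3,-3.6,0,0,0,0],[3.8,-3.0,0,0,0,0],[4.2,-2.5,0,0,0,0]]]'
```

```text
time: 19.28
position: [0.4757, 0.0115, 0.0997]
orientation: [-3.124, -0.327, 0.0]
wrist_force: [0.0, 0.3, -1.5]
gripper_width: 0.0258
grip_force: 35.0
time: 19.7
position: [0.4884, 0.032, 0.0997]
orientation: [3.124, 0.328, 0.0]
wrist_force: [-0.1, 0.9, -1.4]
gripper_width: 0.0255
grip_force: 35.0
```

```bash

python3 -m pendant '[[[4.6,-1.8,0,0,0,0],[4.7,-1.2,0,0,0,0],[4.9,-0.4,0,0,0,0],[4.9,0.4,0,0,0,0],[4.8,1.0,0,0,0,0]]]'
python3 -m pendant '[[[4.6,1.7,0,0,0,0],[4.2,2.4,0,0,0,0],[3.9,3.0,0,0,0,0],[3.4,3.6,0,0,0,0],[2.8,4.0,0,0,0,0]]]'
```

```text
time: 20.12
position: [0.5116, 0.0385, 0.0996]
orientation: [3.124, 0.327, 0.0]
wrist_force: [0.1, 0.4, -1.3]
gripper_width: 0.026
grip_force: 35.0
time: 20.53
position: [0.533, 0.0277, 0.0997]
orientation: [3.124, 0.327, 0.0]
wrist_force: [0.5, 0.3, -1.3]
gripper_width: 0.0254
grip_force: 35.0
```

```bash

python3 -m pendant '[[[2.2,4.4,0,0,0,0],[1.5,4.6,0,0,0,0],[0.8,4.9,0,0,0,0],[0.2,4.8,0,0,0,0],[0.1,4.9,0,0,0,0]]]'
python3 -m pendant '[[[0,4.9,0,0,0,0],[0,4.9,0,0,0,0],[0.1,4.9,0,0,0,0],[0,4.9,0,0,0,0],[0.1,4.9,0,0,0,0]]]'
python3 -m pendant '[[[0,2.5,0,0,0,0],[0,0.6,0,0,0,0],[0,0,0,0,0,0],[0,0,0,0,0,0]]]'
```

```text
time: 20.95
position: [0.5421, 0.0054, 0.0997]
orientation: [-3.125, -0.327, 0.0]
wrist_force: [0.8, -0.7, 0.0]
gripper_width: 0.0255
grip_force: 35.0
time: 21.37
position: [0.5475, -0.0185, 0.0997]
orientation: [3.124, 0.327, -0.0]
wrist_force: [0.5, -0.1, -1.6]
gripper_width: 0.0253
grip_force: 35.0
time: 21.7
position: [0.548, -0.021, 0.0997]
orientation: [-3.124, -0.327, 0.0]
wrist_force: [0.5, 0.1, -1.2]
gripper_width: 0.0254
grip_force: 35.0
```

```bash

python3 -m pendant '[[[0,0,-4,0,0,0],[0,0,-6,0,0,0],[0,0,-6,0,0,0],[0,0,-6,0,0,0],[0,0,-8,0,0,0]]]'
python3 -m pendant '[[[0,0,-20,0,0,0],[0,0,-25,0,0,0],[0,0,-15,0,0,0],[0,0,0,0,0,0],[0,0,0,0,0,0]]]'
python3 -m pendant '[[[4.7,-32.8,0,0,0,0],[4.7,-32.8,0,0,0,0],[4.7,-32.8,0,0,0,0],[4.7,-32.8,0,0,0,0],[4.7,-32.8,0,0,0,0]]]' > /dev/null
python3 -m pendant '[[[4.7,-32.8,0,0,0,0],[4.7,-32.8,0,0,0,0],[4.7,-32.8,0,0,0,0],[4.7,-32.8,0,0,0,0],[4.7,-32.8,0,0,0,0]]]'
python3 -m pendant '[[[0,0,0,0,0,0],[0,0,0,0,0,0],[0,0,0,0,0,0],[0,0,0,0,0,0],[0,0,0,0,0,0]]]'
```

```text
time: 22.12
position: [0.548, -0.0209, 0.1304]
orientation: [3.124, 0.328, 0.0]
wrist_force: [-0.3, 0.4, -1.0]
gripper_width: 0.0253
grip_force: 35.0
time: 22.53
position: [0.5486, -0.021, 0.1907]
orientation: [3.124, 0.328, 0.004]
wrist_force: [0.1, 0.1, -2.4]
gripper_width: 0.0254
grip_force: 35.0
time: 23.37
position: [0.5247, 0.3107, 0.188]
orientation: [3.123, 0.327, -0.004]
wrist_force: [0.2, -0.2, -2.3]
gripper_width: 0.0255
grip_force: 35.0
time: 23.78
position: [0.526, 0.3082, 0.1893]
orientation: [3.124, 0.325, -0.001]
wrist_force: [0.2, 0.4, -0.8]
gripper_width: 0.0256
grip_force: 35.0
```

```bash

python3 -m pendant '[[[-0.4,-1.0,15,0,0,0],[0,0,12,0,0,0],[0,0,0,0,0,0],[0,0,0,0,0,0]]]'
python3 -m pendant '[[[0,0,12,0,0,0],[0,0,14,0,0,0],[0,0,14,0,0,0],[0,0,10,0,0,0],[0,0,0,0,0,0]]]'
python3 -m pendant '[[[0,0,4,0,0,0],[0,0,1.5,0,0,0],[0,0,0,0,0,0],[0,0,0,0,0,0]]]'
```

```text
time: 24.12
position: [0.525, 0.3095, 0.1618]
orientation: [3.124, 0.326, -0.003]
wrist_force: [0.5, 0.2, -1.2]
gripper_width: 0.0257
grip_force: 35.0
time: 24.53
position: [0.5242, 0.3097, 0.1104]
orientation: [3.123, 0.327, -0.005]
wrist_force: [0.0, -0.2, -0.4]
gripper_width: 0.0251
grip_force: 35.0
time: 24.87
position: [0.5258, 0.3107, 0.1077]
orientation: [-3.124, -0.327, -0.001]
wrist_force: [-0.7, -0.2, -1.4]
gripper_width: 0.0255
grip_force: 35.0
```

```bash

python3 -m pendant '[[[0,0,1.5,0,0,0],[0,0,0,0,0,0],[0,0,0,0,0,0]]]'
python3 -m pendant '[[[0,0,1,0,0,0],[0,0,0,0,0,0],[0,0,0,0,0,0],[0,0,0,0,0,0]]]'
```

```text
time: 25.12
position: [0.5256, 0.3105, 0.1059]
orientation: [-3.124, -0.327, -0.001]
wrist_force: [0.2, -1.1, -1.5]
gripper_width: 0.0254
grip_force: 35.0
time: 25.45
position: [0.5256, 0.3106, 0.1048]
orientation: [-3.124, -0.327, -0.001]
wrist_force: [0.6, 0.5, -0.3]
gripper_width: 0.0258
grip_force: 35.0
```

```bash

python3 -m pendant '[[[0,0,0,0,0,0],[0,0,0,0,0,0],[0,0,0,0,0,0],[0,0,0,0,0,0],[0,0,0,0,0,0]]]' 1
python3 -m pendant '[[[0,0,0,0,0,0],[0,0,0,0,0,0],[0,0,0,0,0,0],[0,0,0,0,0,0],[0,0,0,0,0,0]]]'
python3 -m pendant '[[[0,0,-15,0,0,0],[0,0,-25,0,0,0],[0,0,-30,0,0,0],[0,0,-30,0,0,0],[0,0,-20,0,0,0]]]'
python3 -m pendant '[[[0,0,-30,0,0,0],[-30,0,-20,0,0,0],[-40,0,0,0,0,0],[-40,0,0,0,0,0],[-40,0,0,0,0,0]]]'
python3 -m pendant '[[[0,0,0,0,0,0],[0,0,0,0,0,0],[0,0,0,0,0,0]]]'
python3 - <<'E'
from h import *
o=[]
for c,b in(("top",(.525,.13,.05)),("side",(.525,.13,.05))):
    im,d=arm.get_image(c);u,v=proj(c,b).astype(int)
    o.append(cv2.resize(im[max(v-75,0):v+75,max(u-100,0):u+100,::-1],(600,450))[:,:] )
    for t in("stylus","bar","sole","stand"): print(c,t,[(np.round(a["position"],4).tolist(),round(a["score"],2)) for a in arm.tip_of(t,c)[:1]])
cv2.imwrite("pics/end.png",np.hstack([cv2.resize(x,(400,300)) for x in o]))
E
```

```text
time: 25.87
position: [0.5254, 0.3105, 0.1046]
orientation: [3.124, 0.327, -0.0]
wrist_force: [0.6, 0.3, 0.4]
gripper_width: 0.0555
grip_force: 0.0
time: 26.28
position: [0.5254, 0.3105, 0.1047]
orientation: [-3.124, -0.327, 0.0]
wrist_force: [1.0, -0.5, -0.1]
gripper_width: 0.0867
grip_force: 0.0
time: 26.7
position: [0.5262, 0.3109, 0.2275]
orientation: [-3.123, -0.327, -0.004]
wrist_force: [0.8, -0.1, 0.1]
gripper_width: 0.0876
grip_force: 0.0
time: 27.12
position: [0.3773, 0.2788, 0.2749]
orientation: [-3.124, -0.326, -0.001]
wrist_force: [-1.1, 0.9, 0.8]
gripper_width: 0.0876
grip_force: 0.0
time: 27.37
position: [0.3794, 0.2799, 0.2753]
orientation: [-3.124, -0.328, -0.003]
wrist_force: [0.3, -0.3, 0.3]
gripper_width: 0.0876
grip_force: 0.0
top stylus [([0.5284, 0.3124, 0.0287], 0.65)]
top bar [([0.5284, -0.0767, 0.0277], 0.89)]
top sole [([0.5863, 0.4947, 0.0002], 0.72)]
top stand [([0.5236, 0.3096, 0.0012], 0.77)]
side stylus [([0.53, 0.3131, 0.022], 0.75)]
side bar [([0.5273, -0.0763, 0.0312], 0.89)]
side sole [([0.5189, -0.0459, 0.0112], 0.94)]
side stand [([0.5268, 0.3132, -0.0006], 0.82)]
```

View pics/end.png

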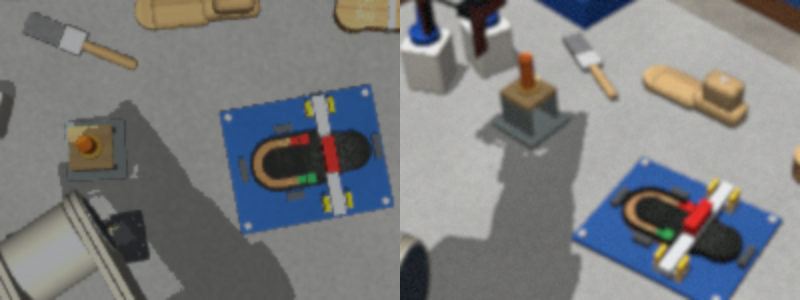

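The stylus hangs upright in its stand (top crop 87,145; side crop 527,70), and the bar and sole are in place.

```bash
python3 -c "
from bench import arm
print(arm.close_job())"
```

```text
the job is handed in; nothing more can be done
None
```

I laid the bar across both posts and released it, ran the stylus along the channel once from green to red at about 6 cm/s with the tip roughly 8 mm down, and hung it back upright in its stand; the last pictures show the bar and sole still in place, and I handed the job in at about 28 s.

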